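# Put the setting die away and hold the strap vice open

## Task

The blue setting die has been left on the strap vice's bed, in the way of its slide: put it back in its own blue-labelled socket in the rack, fully down and upright, and let go of it. Then pull out the vice's spring-return slide, the one with the black handle, until its yellow pointers are beside the red bands and keep it there, so that a strap can be laid in: the program finishes while still holding the slide at the mark. Leave the other dies and everything else on the bench undisturbed.

Things in the scene. Friction and masses are not known exactly. Their poses are not given: they have to be found in the camera images.
- vice: Strap vice, fixed: dark steel bed 270 x 124 mm, its top 12 mm above the bench. Origin: centre of the underside; x runs along the bed towards the blue spring housing (90 to 135 mm from the origin, top 34 mm above the bench). Two rails 10 mm wide and 10 mm high run along the bed at y = +-41 mm. The slide is pulled out along -x. Place and yaw vary.
- jaw_slide: Spring-return slide of the vice: aluminium block 50 mm long (x), 66 wide, top 30 mm above the bench, with a black upright handle plate 14 mm thick (x), 40 wide (y), top 78 mm above the bench. Origin: below the plate's centre, at bench level; axes as the vice's. Shut: at x = 47 mm in the vice's frame; travel 100 mm to -x. The spring pulls 3 N shut, 1.1 N more per 10 mm.
- handle (a point): Point to grip on the black handle plate: 64 mm above the bench, 14 mm below the plate's top, on its centre line.
- pointer (a point): Middle of the slide's pointer line, level with the middle of the handle along x, on the centre line, 27.5 mm above the bench. The yellow pointers, 5 mm wide, stick out from both sides of the slide over the rails.
- red_band: The mark: two red bands, one on each edge of the bed (y = +-54.5 mm), 14 mm long (x) and 15 mm across. Origin: midway between them, at bench level; axes as the vice's. Fixed, 45 to 75 mm out (-x of the vice) from the pointer's shut place, varies. The slide is at the mark when its pointers are within the bands' length, best at their middle.
- die_blue: Blue setting die, loose, left standing on the vice's bed in front of the slide, in its way: turned steel foot 28 mm in diameter and 30 mm high, with a blue plastic grip 20 mm in diameter above it, 66 mm tall overall. Origin: centre of the underside, z up. About 0.16 kg.
- slot_blue: Storage socket with blue labels, fixed on the rack: wooden block 66 x 66 x 35 mm with a round hole in its top, 34 mm in diameter, 22 mm deep. Origin: centre of the underside, 12 mm above the bench; the hole's mouth is 35 mm and its floor 13 mm above it. The row of sockets runs along y, 70 mm apart; the order of colours varies.
- rack: Dark wooden base 100 x 300 x 12 mm that carries the four sockets in a row along its y. Origin: centre of the underside. Place and yaw vary.
- slot_green: Storage socket with green labels, otherwise as the blue one; it is empty and stays so (its die is in use elsewhere).
- die_yellow: Bystander: yellow setting die standing in its yellow-labelled socket: turned steel foot 28 mm in diameter and 30 mm high, with a yellow plastic grip 20 mm in diameter above it, 66 mm tall overall. Origin: centre of the underside, z up.
- die_white: Bystander: white setting die standing in its white-labelled socket: turned steel foot 28 mm in diameter and 30 mm high, with a white plastic grip 20 mm in diameter above it, 66 mm tall overall. Origin: centre of the underside, z up.
- tape_roll: Bystander: white tape roll lying flat, 90 mm across, 30 mm high, loose. Origin: centre of the underside.
- glue_jar: Bystander: closed jar, 64 mm across, 85 mm high, loose. Origin: centre of the underside.
- cup: Bystander: blue cup, 76 mm across the rim, 90 mm high, loose. Origin: centre of the underside.
- hammer: Bystander: hammer lying on the bench, loose. Origin: in its underside, long side along x.
- screwdriver: Bystander: screwdriver lying on the bench, loose. Origin: in its underside, long side along x.

How it is judged:
On the way, in this order (a step that is already met when the one before it is completed fails the run):
1. the blue die stands fully down and upright in the blue-labelled socket, let go, with the slide still shut (horizontal distance between die_blue and slot_blue below 0.008 m and z of die_blue in the frame of slot_blue between 0.008 and 0.018 m and angle between die_blue's own z axis and vertical below 0.15 rad and contact force between the fingers and die_blue below 0.1 N and x of pointer in the frame of vice above 0.04 m), for 0.3 s.
2. the slide is pulled out so that its pointer is at the red bands, the fingers holding it (x of pointer in the frame of red_band between -0.0065 and 0.0065 m and contact force between the fingers and jaw_slide above 2 N), for 0.3 s.
At the end, for the whole second after the job is handed in: Slide at rest, pointer within 6.5 mm of the middle of the red bands, fingers pressing on it with over 2 N at the end; blue die let go in the blue socket: within 8 mm of its centre, underside within 5 mm of the hole's floor, tilt under 0.15 rad (all of step 2 and horizontal distance between die_blue and slot_blue below 0.008 m and z of die_blue in the frame of slot_blue between 0.008 and 0.018 m and angle between die_blue's own z axis and vertical below 0.15 rad and contact force between the fingers and die_blue below 0.1 N and linear speed of jaw_slide below 0.01 m/s); the arm keeps its last pose, push and grip.
It fails at once if another die or a loose thing on the bench is moved by more than 30 mm or another die, the jar or the cup is tipped over (distance of any of die_yellow, die_white, tape_roll, glue_jar, cup, hammer, screwdriver from where it was at the start of the episode above 0.03 m or angle between any of die_yellow, die_white, glue_jar, cup's own z axis and vertical above 0.4 rad).
It also fails if it takes over 53 s, if anything falls off the work surface, if the arm or the gripper's body presses on something with over 40 N, if the wrist force passes 120 N, or if a joint passes its speed limit or range.

## Robot

A 7-joint arm with a two-finger parallel gripper is mounted at the origin on the work surface. World frame = base frame: x ahead of the robot, y to its left, z up, the work surface at z = 0. Lengths are in m, angles in rad, forces in N, time in s.
With the tool pointing down it reaches from about 0.425 to 0.875 m from the base axis. Payload 8.4 kg.
Tool frame: the origin (TCP) lies at the very end of the fingers, on their centre line; the grasp point (between the pads) lies 19 mm behind it (robot.grasp_offset is the distance from the TCP to the grasp point, in m); x points along the fingers, z is the direction in which the jaws open and shut, and the axes are right-handed (so a half turn about x gives the same grasp; the last joint's range is limited). The gripper opens to 87 mm and grips with 3 to 60 N. Pads are 19 mm wide; open, the fingers measure 117 mm over their backs; the gripper's body (75 mm by 190 mm) begins 51 mm behind the grasp point.
Start: joints at [-0.099, 0.333, 0.04, 1.465, -0.013, 1.343, -0.059], TCP at [0.65, -0, 0.223] pointing down, gripper open.
Joint ranges: [-2.58, 2.58], [-0.38, 2.09], [-1.3, 1.39], [0.25, 2.4], [-1.5, 4.64], [0.08, 2.09], [-2.65, 2.65]. Speed limits (rad/s): [2.22, 2.22, 2.79, 2.79, 3.14, 3.14, 3.14].

## Interface

Orientations are given as a rotation vector (axis times angle).
In Python, from rig import status, vision, robot gives the robot as it stands.
- The arm moves only by the tool arm_command, never from a script. Its argument "plan" is one flat list of numbers, 5 for each row, row after row: the shift along the tool's x, y, z in m, then the turn about the tool's x in rad, then the opening in per cent of the stroke, from 0 (shut) to 100 (fully open). A call has 1 to 5 rows; each row is the pose to reach, as a shift and turn from the pose measured when the call began, along the tool's axes at that moment; what a row does not reach only later rows make up. A row lasts 1/10 s, in which the tool goes at most 50 mm and 8.59 degrees, less where a joint would pass 70% of its speed; a pose out of reach is approached as far as the arm can. A call with a gripper value outside its range is refused whole. The fingers move at their own pace and stop on an object; "grip_force" is the grip in N (left out, the last holds). Time passes only in rows, so rows that repeat a pose let the fingers close. It gives the time, the measured TCP pose, the force and the opening at its end, in the units of the state.
- status.observe(): the state, without advancing time (a new reading comes with each control period).
- vision.snapshot(name): name is "scene" or "side" or "wrist"; returns a dict with "frame" (420x560x3 uint8, red, green, blue), "depth" (420x560 float32, m along the optical axis (not along the pixel's ray), 0 where there is no reading), "fx", "fy", "cx", "cy" (pixels), "pose" (4x4, takes a point from camera to world coordinates). Camera axes: x right, y down, z forward; pixel columns grow to the right and rows downward; lengths in m; the calibration is good to about 2 mm. A picture is of the moment at which its call begins.
- robot.job_done(): hands the job in, once; it reports no verdict.
Trained networks look in a picture, given as the dict that the camera call returned (one of the last four; its "shot" number tells which), for a name from the list of things; names that differ only in an ending like _2 or _b are one class to them, and where a whole thing is asked for, a point or a joint stands for the part that bears it (a point fixed in the world has none). Each returns a list of dicts, best first, with "p" (0 to 1); they miss things now and then, are a little off and sometimes report something else, mostly with a low value. They report only what shows in the picture. A call takes as long as a camera call.
- vision.spot_in(picture, query): "extent" ([left, top, right, bottom] in pixels, round what is visible of it).
The state is a dict: "t": time; "joints": joint angles; "joint_velocities": joint speeds; "joint_torque": joint torques, N m; "position": TCP position; "eef_rot": TCP orientation; "force": force on the tool from outside, world axes, zero at the start; "moment": the same for the moment, N m; "width": finger opening in m.
Only numpy, scipy, OpenCV 4.12 (cv2) and the standard library are available. Lean on these libraries where they do the work, as an engineer would, in place of code of your own. Each camera call takes 0.05 s, during which the arm holds its last target. There are 200 camera calls.

## Working session

There is one attempt and no reset: what is moved stays moved. The work goes in short steps, Python scripts to look and compute and a tool call to move; the robot and the scene stay as the last step left them, time stands still between calls to the robot, and variables do not carry over. Pictures are saved under pics/ and viewed, about 8 in all and at most 12, crops included, and the job is handed in when it is done.

Besides the shell and the picture viewer there is one more tool, called after "Request:" by a JSON object that holds its "method" and its "body". arm_command: Moves the arm, as the interface text tells. Its arguments: {"type":"object","properties":{"plan":{"type":"array","items":{"type":"number"}},"grip_force":{"type":"number"}},"required":["plan"]}

```bash
ls; mkdir -p pics; cat > h.py <<'E'
import numpy as np, cv2
from rig import status, vision, robot
def cloud(s):
    d=s["depth"]; v,u=np.mgrid[:d.shape[0],:d.shape[1]]
    P=np.stack([(u-s["cx"])/s["fx"]*d,(v-s["cy"])/s["fy"]*d,d],-1)
    T=np.array(s["pose"]); W=P@T[:3,:3].T+T[:3,3]; W[d<=0]=np.nan
    return W
def save(s,n): cv2.imwrite("pics/"+n,cv2.cvtColor(s["frame"],cv2.COLOR_RGB2BGR))
E
python3 - <<'E'
from h import *
o=status.observe(); print({k:np.round(v,3) for k,v in o.items()}, robot.grasp_offset)
ims=[]
for c in ["scene","side"]:
    s=vision.snapshot(c); np.savez(c,**{k:np.array(v) for k,v in s.items()})
    save(s,c+"1.png")
    W=cloud(s)
    for q in ["die_blue","slot_blue","slot_green","jaw_slide","handle","vice","rack","die_yellow","die_white","red_band","glue_jar","cup"]:
        for r in vision.spot_in(s,q)[:2]:
            l,t,R,b=[int(x) for x in r["extent"]]
            m=W[t:b,l:R].reshape(-1,3)
            print(c,q,round(r["p"],2),[l,t,R,b],np.round(np.nanmedian(m,0),3) if len(m) else '')
E
```

```text
pics
{'t': np.float64(0.0), 'joints': array([-0.099,  0.334,  0.04 ,  1.466, -0.013,  1.343, -0.059]), 'joint_velocities': array([-0.001, -0.001,  0.002,  0.   , -0.   , -0.   , -0.002]), 'joint_torque': array([ 1.0000e-03, -6.5635e+01,  1.3360e+00, -4.0380e+01, -6.0000e-02,
        4.5000e-02,  0.0000e+00]), 'position': array([ 0.65 , -0.   ,  0.222]), 'eef_rot': array([-0.   ,  1.572, -0.   ]), 'force': array([-0.372, -0.247, -0.762]), 'moment': array([ 0.002, -0.001, -0.023]), 'width': np.float64(0.087)} 0.0187
scene die_blue 0.62 [325, 212, 332, 223] [0.51  0.132 0.035]
scene slot_blue 0.63 [188, 217, 206, 234] [ 0.513 -0.358  0.046]
scene slot_green 0.58 [243, 207, 263, 228] [ 0.488 -0.151  0.043]
scene jaw_slide 0.79 [337, 222, 361, 246] [0.582 0.198 0.028]
scene handle 0.73 [340, 219, 361, 241] [0.572 0.205 0.028]
scene vice 0.74 [313, 199, 377, 258] [0.544 0.19  0.008]
scene rack 0.73 [185, 206, 268, 242] [ 0.51  -0.252  0.016]
scene die_yellow 0.66 [211, 209, 223, 221] [ 0.484 -0.283  0.049]
scene red_band 0.49 [187, 214, 208, 236] [ 0.506 -0.357  0.043]
scene glue_jar 0.55 
[... 190 characters left out ...]
 184, 274, 202] [0.502 0.128 0.04 ]
side slot_blue 0.77 [313, 281, 348, 308] [ 0.499 -0.36   0.039]
side slot_green 0.82 [281, 233, 305, 259] [ 0.478 -0.147  0.044]
side jaw_slide 0.61 [270, 168, 293, 188] [0.578 0.206 0.03 ]
side jaw_slide 0.61 [247, 303, 295, 368] [ 0.308 -0.403  0.   ]
side handle 0.7 [271, 168, 292, 191] [0.575 0.201 0.029]
side handle 0.4 [242, 165, 307, 219] [0.536 0.168 0.003]
side vice 0.7 [241, 164, 307, 218] [0.537 0.174 0.002]
side rack 0.74 [277, 244, 356, 320] [ 0.481 -0.298  0.004]
side die_yellow 0.61 [269, 184, 275, 198] [0.509 0.129 0.04 ]
side glue_jar 0.71 [327, 188, 346, 214] [ 0.698 -0.023  0.055]
side cup 0.81 [355, 319, 392, 368] [ 0.529 -0.542  0.033]
```

```bash
python3 - <<'E'
import cv2,numpy as np
a=cv2.imread("pics/scene1.png")[190:290,120:390]; b=cv2.imread("pics/side1.png")[150:380,220:410]
cv2.imwrite("pics/c1.png",cv2.resize(a,None,fx=2.9,fy=2.9,interpolation=2)); 
cv2.imwrite("pics/c2.png",cv2.resize(b,None,fx=2.6,fy=2.6,interpolation=2))
E
```

```text
(no output)
```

View pics/c1.png

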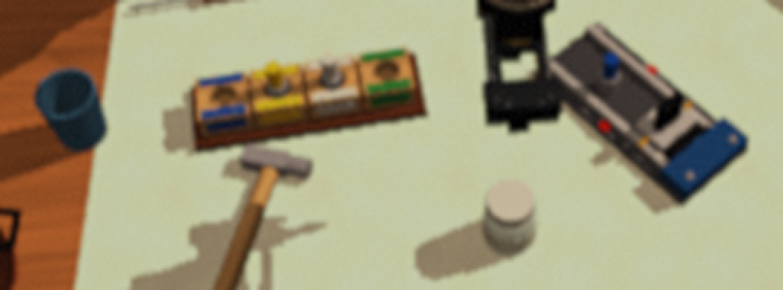

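View pics/c2.png

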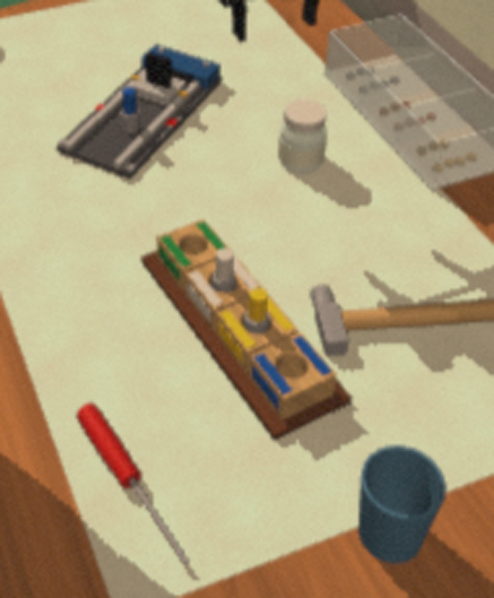

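The pictures show the blue die on the bed in front of the slide. The rack order from the cup end is blue (empty), yellow, white, green (empty), and the red bands sit beside the die. I'll move above the vice and look through the wrist camera.

Request:
{"method": "arm_command", "body": {"plan": [0,0.026,-0.026,0,70,0,0.052,-0.052,0,70,0,0.078,-0.078,0,70,0,0.104,-0.104,0,70,0,0.13,-0.13,0,70], "grip_force": 20}}

```text
t: 1.8
position: [0.5188, 0.1309, 0.2227]
eef_rot: [0.0, 1.57, -0.0]
force: [0.4, 0.3, -0.3]
width: 0.0621
```

```bash
python3 - <<'E'
from h import *
s=vision.snapshot("wrist"); save(s,"w1.png"); np.savez("w1",**{k:np.array(v) for k,v in s.items()})
print(status.observe()["position"]); W=cloud(s)
print(np.round(s["pose"],3))
for q in ["die_blue","jaw_slide","handle","vice","red_band","pointer"]:
    for r in vision.spot_in(s,q)[:2]:
        l,t,R,b=[int(x) for x in r["extent"]]
        print(q,round(r["p"],2),[l,t,R,b],np.round(np.nanmedian(W[t:b,l:R].reshape(-1,3),0),3))
E
```

```text
[0.51506482 0.13649762 0.22293134]
[[ 1.    -0.002 -0.     0.518]
 [-0.002 -0.969 -0.246  0.198]
 [ 0.     0.246 -0.969  0.385]
 [ 0.     0.     0.     1.   ]]
die_blue 0.82 [244, 165, 271, 198] [0.503 0.141 0.052]
jaw_slide 0.6 [288, 64, 374, 155] [0.572 0.206 0.03 ]
handle 0.85 [289, 62, 373, 151] [0.571 0.208 0.03 ]
vice 0.63 [245, 162, 270, 197] [0.502 0.143 0.054]
red_band 0.72 [224, 105, 323, 192] [0.517 0.167 0.013]
pointer 0.6 [287, 63, 372, 151] [0.57  0.208 0.03 ]
```

View pics/w1.png

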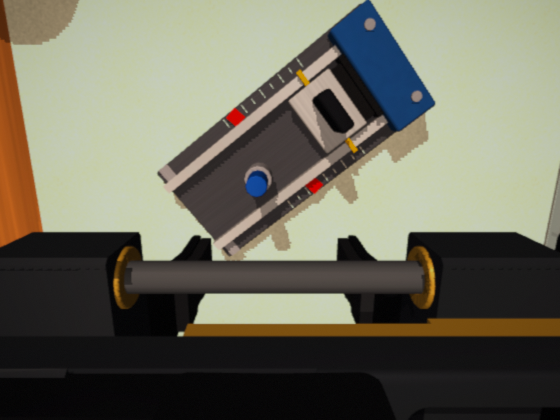

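The wrist view is clear: die at about (257,182), red bands at (235,117) and (315,186), yellow pointers at (303,77) and (352,146), handle at (333,110). Next I'll turn these into positions by colour.

```bash
cat >> h.py <<'E'
def blobs(s,W,lo,hi,box=(0,0,560,235),zr=(0,1),amin=15):
    hsv=cv2.cvtColor(np.ascontiguousarray(s["frame"]),cv2.COLOR_RGB2HSV)
    m=cv2.inRange(hsv,lo,hi); k=np.zeros_like(m); l,t,r,b=box; k[t:b,l:r]=1
    with np.errstate(invalid="ignore"): m=((m>0)&(k>0)&(W[...,2]>zr[0])&(W[...,2]<zr[1])).astype(np.uint8)
    n,L,st,c=cv2.connectedComponentsWithStats(m)
    return [(st[i,4],c[i].round(1),W[L==i].mean(0).round(4),W[L==i]) for i in range(1,n) if st[i,4]>=amin]
E
python3 - <<'E'
from h import *
s=dict(np.load("w1.npz")); W=cloud(s)
P={}
for n,lo,hi in [("red",(0,150,90),(8,255,255)),("yel",(18,150,120),(35,255,255)),("blue",(100,120,50),(130,255,255))]:
    P[n]=blobs(s,W,lo,hi)
    for b in P[n]: print(n,*b[:3])
d=[b for b in P["blue"] if abs(b[1][0]-257)<15][0][3]
top=d[d[:,2]>np.nanmax(d[:,2])-.006]; print("die top",(top.max(0)+top.min(0))/2,len(top))
E
```

```text
red 205 [235.  116.7] [0.4783 0.1992 0.0154]
red 161 [314.1 185.3] [0.5618 0.1271 0.0151]
yel 97 [302.2  77.3] [0.546  0.2362 0.0268]
yel 83 [351.1 145. ] [0.5971 0.171  0.0268]
blue 5721 [381.5  65.6] [0.6206 0.2451 0.0343]
blue 444 [256.4 184. ] [0.5024 0.1397 0.0745]
die top [0.5017152  0.13866806 0.07801483] 359
```

The red bands and the yellow pointers don't give the same perpendicular, so I'll view a close crop.

```bash
python3 - <<'E'
import cv2
a=cv2.imread("pics/w1.png")[20:240,150:450]
cv2.imwrite("pics/c3.png",cv2.resize(a,None,fx=2.6,fy=2.6,interpolation=0))
E
```

```text
(no output)
```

View pics/c3.png

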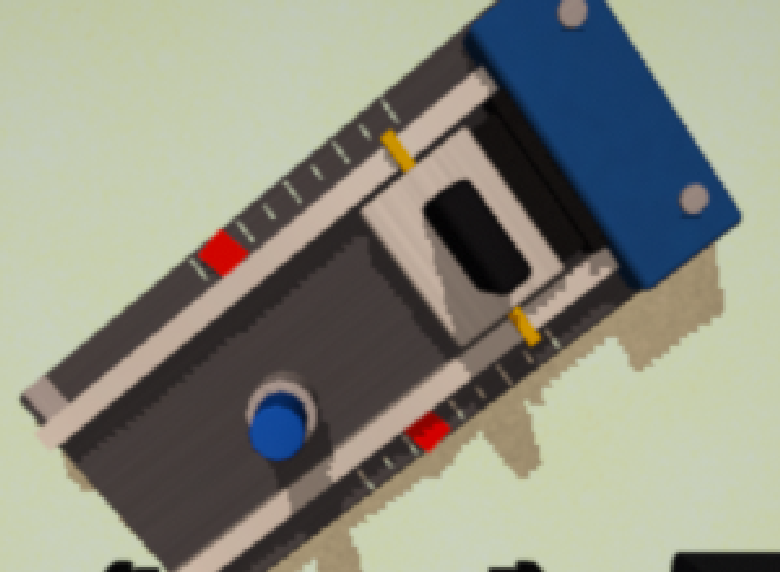

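```bash
python3 - <<'E'
from h import *
s=dict(np.load("w1.npz")); W=cloud(s)
b=[b for b in blobs(s,W,(100,120,50),(130,255,255)) if b[0]>2000][0][3]
b=b[abs(b[:,2]-.034)<.004]
r=cv2.minAreaRect(b[:,:2].astype(np.float32)*1000); print("housing",r)
# bed outline: points z .008-.03 near vice
z=W[...,2]; m=(z>.007)&(z<.04); m[235:]=0; p=W[m]; p=p[(abs(p[:,0]-.54)<.2)&(abs(p[:,1]-.18)<.16)]
rb=cv2.minAreaRect(p[:,:2].astype(np.float32)*1000); print("vice",rb)
bp=cv2.boxPoints(r); e=sorted([bp[1]-bp[0],bp[2]-bp[1]],key=np.linalg.norm)[0]; x=e/np.linalg.norm(e); x=x*np.sign(x[1])
yaw=np.arctan2(x[1],x[0]); y=np.array([-x[1],x[0]]); print("yaw",np.degrees(yaw))
hc=np.array(r[0])/1000; o=hc-x*.1125; print("vice origin",o)
f=lambda q:(np.round((q[:2]-o)@x*1e3,1),np.round((q[:2]-o)@y*1e3,1))
def rep(s,box,n):
    W=cloud(s)
    for c,lo,hi in [("red",(0,150,70),(8,255,255)),("yel",(16,130,90),(35,255,255))]:
        for k in blobs(s,W,lo,hi,box=box,zr=(.005,.06),amin=4):
            v=np.array([f(q) for q in k[3]]); print(n,c,k[0],k[1],f(k[2]),k[2][2],"x",v[:,0].min(),v[:,0].max(),"y",v[:,1].min(),v[:,1].max())
rep(s,(0,0,560,235),"wrist")
rep(dict(np.load("scene.npz")),(310,195,380,260),"scene"); rep(dict(np.load("side.npz")),(238,160,310,220),"side")
print("die",f(np.array([.5017,.1387])))
E
```

```text
housing ((622.3626708984375, 243.93603515625), (43.94911193847656, 116.52694702148438), 37.744224548339844)
vice ((534.103271484375, 174.4154815673828), (270.7257080078125, 124.30661010742188), 37.96192169189453)
yaw 37.744236
vice origin [0.53340317 0.17507054]
wrist red 205 [235.  116.7] (np.float64(-28.8), np.float64(52.8)) 0.0154 x -37.1 -21.2 y 45.7 60.1
wrist red 160 [314.1 185.2] (np.float64(-6.8), np.float64(-55.2)) 0.0153 x -14.3 1.3 y -62.0 -48.8
wrist yel 106 [302.3  77.4] (np.float64(47.5), np.float64(40.4)) 0.0263 x 44.4 52.7 y 32.1 49.3
wrist yel 97 [351.  144.9] (np.float64(47.9), np.float64(-42.2)) 0.0262 x 44.7 52.8 y -53.7 -33.3
scene red 19 [327.8 233.2] (np.float64(-8.1), np.float64(-55.0)) 0.0137 x -17.1 -0.2 y -63.2 -47.5
scene yel 6 [357.  225.5] (np.float64(44.2), np.float64(45.1)) 0.0244 x 37.3 50.2 y 39.9 55.4
scene yel 11 [341.5 238.4] (np.float64(45.7), np.float64(-39.9)) 0.0248 x 37.1 50.9 y -49.0 -32.0
side red 10 [285.7 196.5] (np.float64(-8.6), np.float64(-58.8)) 0.0142 x -14.6 2.2 y -65.6 -53.7
side yel 5 [290.2 185.4] (np.float64(48.8), np.float64(-45.2)) 0.0251 x 47.3 50.7 y -48.6 -40.8
die (np.float64(-47.3), np.float64(-9.4))
```

Rail, housing and bed all agree: yaw about 38°, vice origin (0.534, 0.174), slide shut at +47.5 and die top at z 78 mm as expected. The two red bands differ by 22 mm along x, so I'll look again once the die is out of the way. First I fetch the die.

Request:
{"method": "arm_command", "body": {"plan": [0.03,0.004,-0.016,0,65,0.06,0.006,-0.017,0,65,0.09,0.007,-0.018,0,65,0.09,0.007,-0.018,0,65]}}

```text
t: 2.55
position: [0.5006, 0.1342, 0.1287]
eef_rot: [0.0, 1.577, -0.005]
force: [0.6, -0.5, -0.5]
width: 0.0567
```

```bash
python3 - <<'E'
from h import *
s=vision.snapshot("wrist"); save(s,"w2.png"); o=status.observe(); print(o["position"],o["width"],o["eef_rot"]); W=cloud(s)
for b in blobs(s,W,(100,120,50),(130,255,255),zr=(.03,.1),box=(0,0,560,330)):
    print(*b[:3]); d=b[3]; t=d[d[:,2]>np.nanmax(d[:,2])-.006]; print((t.max(0)+t.min(0))/2,t.max(0)-t.min(0))
E
```

```text
[0.50201564 0.13469885 0.1311976 ] 0.056673858246765595 [ 1.16091916e-03  1.57425108e+00 -3.71600082e-03]
9638 [453.5  59.1] [0.6236 0.2389 0.0343]
[0.62249754 0.23130819 0.03394187] [0.10459209 0.09075616 0.00592713]
945 [277.4 213.6] [0.502  0.1409 0.0741]
[0.50172494 0.13847683 0.0775286 ] [0.01931876 0.02003608 0.00597844]
```

Request:
{"method": "arm_command", "body": {"plan": [0.03,0.004,0,0,65,0.06,0.004,0,0,65,0.09,0.004,0,0,65,0.09,0.004,0,0,65]}}

```text
t: 3.0
position: [0.5007, 0.1375, 0.0395]
eef_rot: [0.001, 1.578, -0.006]
force: [-0.2, -0.3, 0.7]
width: 0.0566
```

Request:
{"method": "arm_command", "body": {"plan": [0,0,0,0,0,0,0,0,0,0,0,0,0,0,0,0,0,0,0,0,0,0,0,0,0], "grip_force": 30}}

```text
t: 3.5
position: [0.5016, 0.1377, 0.0405]
eef_rot: [0.001, 1.576, -0.005]
force: [0.6, -0.4, 5.0]
width: 0.0244
```

Request:
{"method": "arm_command", "body": {"plan": [0,0,0,0,0,0,0,0,0,0,0,0,0,0,0]}}

```text
t: 3.8
position: [0.5024, 0.1381, 0.0419]
eef_rot: [0.002, 1.574, -0.005]
force: [-2.7, -0.8, 12.0]
width: 0.0189
```

Request:
{"method": "arm_command", "body": {"plan": [-0.03,0,0,0,0,-0.06,0,0,0,0,-0.09,0,0,0,0,-0.12,0,0,0,0,-0.12,0,0,0,0]}}

```text
t: 4.3
position: [0.5049, 0.139, 0.166]
eef_rot: [0.003, 1.568, -0.003]
force: [0.6, -0.4, -0.5]
width: 0.0191
```

```bash
python3 - <<'E'
from h import *
s=vision.snapshot("wrist"); save(s,"w3.png"); np.savez("w3",**{k:np.array(v) for k,v in s.items()}); o=status.observe(); print(o["position"],o["width"],o["force"])
E
```

```text
[0.50378922 0.13868673 0.16367165] 0.018788425254071605 [ 0.19002055  0.11304679 -2.55477187]
```

View pics/w3.png

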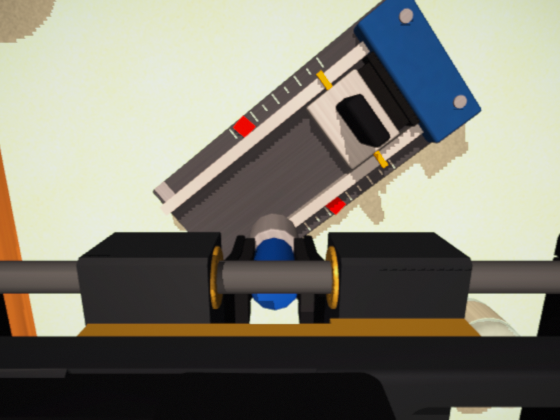

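The die is held with its foot hanging straight at (272,228). The two bands, at (243,126) and (337,206), really are staggered. I'll carry the die past the blue socket so the wrist camera can see it.

Request:
{"method": "arm_command", "body": {"plan": [-0.01,-0.04,0,0,0,-0.01,-0.08,0,0,0,-0.01,-0.12,0,0,0,-0.01,-0.16,0,0,0,-0.01,-0.2,0,0,0]}}

```text
t: 4.85
position: [0.5018, -0.0628, 0.1724]
eef_rot: [0.002, 1.573, -0.004]
force: [0.9, -0.4, -1.4]
width: 0.0191
```

Request:
{"method": "arm_command", "body": {"plan": [0,-0.04,0,0,0,0,-0.08,0,0,0,0,-0.12,0,0,0,0,-0.16,0,0,0,0,-0.2,0,0,0]}}

```text
t: 5.35
position: [0.5, -0.2641, 0.171]
eef_rot: [0.003, 1.575, -0.003]
force: [0.4, 0.2, -1.9]
width: 0.019
```

Request:
{"method": "arm_command", "body": {"plan": [0,-0.04,0,0,0,0,-0.08,0,0,0,0,-0.12,0,0,0,0,-0.16,0,0,0,0,-0.16,0,0,0]}}

```text
t: 5.85
position: [0.4959, -0.4299, 0.1688]
eef_rot: [0.007, 1.58, -0.01]
force: [0.2, -0.1, -1.7]
width: 0.0192
```

```bash
python3 - <<'E'
from h import *
s=vision.snapshot("wrist"); save(s,"w4.png"); np.savez("w4",**{k:np.array(v) for k,v in s.items()}); o=status.observe(); print(o["position"],o["eef_rot"],o["width"],o["force"])
W=cloud(s)
for q in ["slot_blue","slot_green","rack","die_yellow"]:
    for r in vision.spot_in(s,q)[:2]:
        l,t,R,b=[int(x) for x in r["extent"]]; print(q,round(r["p"],2),[l,t,R,b],np.round(np.nanmedian(W[t:b,l:R].reshape(-1,3),0),3))
for b in blobs(s,W,(100,120,50),(130,255,255),zr=(.03,.06),box=(0,0,560,260)): print(*b[:3])
E
```

```text
[ 0.49701772 -0.42683216  0.16872674] [ 0.00648654  1.5791775  -0.00672648] 0.01909505608646015 [ 0.39416606 -0.05213127 -1.94377334]
slot_blue 0.87 [241, 59, 332, 158] [ 0.505 -0.355  0.047]
rack 0.83 [209, 0, 344, 170] [ 0.497 -0.337  0.035]
die_yellow 0.94 [255, 0, 294, 41] [ 0.496 -0.297  0.056]
1032 [319.3 105.1] [ 0.5307 -0.3542  0.0484]
999 [256.2 114.2] [ 0.4812 -0.3605  0.0485]
```

View pics/w4.png

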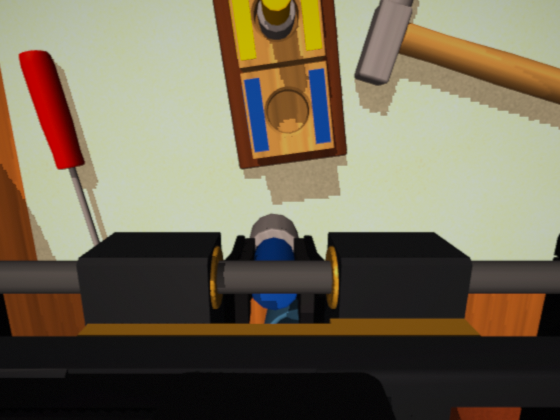

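The blue socket's hole is at (288,110) between its blue labels. Next I measure the mouth by depth, and the held foot at (273,228).

```bash
python3 - <<'E'
from h import *
s=dict(np.load("w4.npz")); W=cloud(s); T=s["pose"]
v,u=np.mgrid[:420,:560]; ray=np.stack([(u-s["cx"])/s["fx"],(v-s["cy"])/s["fy"],np.ones_like(u,float)],-1)@T[:3,:3].T
k=(.047-T[2,3])/ray[...,2]; Q=T[:3,3]+ray*k[...,None]
z=W[...,2]; box=np.zeros(z.shape,bool); box[75:145,255:322]=1
m=box&(z<.0445)&(np.hypot(Q[...,0]-.506,Q[...,1]+.357)<.024); p=Q[m][:,:2].astype(np.float32)
print("n",m.sum(),"enc",cv2.minEnclosingCircle(p),"mean",p.mean(0),"mid",(p.max(0)+p.min(0))/2,p.max(0)-p.min(0),"floor",np.nanpercentile(z[m],5))
f=W[210:300,240:310].reshape(-1,3); f=f[(f[:,2]>.12)&(f[:,2]<.26)]
for a in np.arange(.12,.26,.008):
    g=f[(f[:,2]>=a)&(f[:,2]<a+.008)]
    if len(g)>10: print(round(a,3),len(g),"x",g[:,0].min().round(4),g[:,0].max().round(4),"y",g[:,1].min().round(4),g[:,1].max().round(4))
E
```

```text
n 1458 enc ((0.5060782432556152, -0.35853633284568787), 0.017514334991574287) mean [ 0.5056854  -0.35827014] mid [ 0.50576913 -0.35870975] [0.03246263 0.03285232] floor 0.02436872921779282
0.136 70 x 0.4822 0.5078 y -0.4258 -0.4157
0.144 177 x 0.4811 0.5082 y -0.4273 -0.4154
0.152 186 x 0.4826 0.5077 y -0.425 -0.4153
0.16 230 x 0.4796 0.5123 y -0.4236 -0.4152
0.168 706 x 0.4786 0.5126 y -0.4278 -0.4154
0.176 450 x 0.4796 0.512 y -0.427 -0.4184
0.184 440 x 0.4803 0.5113 y -0.4254 -0.4182
0.192 313 x 0.4811 0.5107 y -0.4395 -0.4186
0.2 262 x 0.4863 0.5045 y -0.4343 -0.4308
0.208 24 x 0.4859 0.5052 y -0.4317 -0.4267
0.216 107 x 0.4836 0.5085 y -0.4265 -0.4235
0.248 1114 x 0.4882 0.505 y -0.4045 -0.3963
0.256 1182 x 0.4884 0.5048 y -0.4034 -0.3967
```

Request:
{"method": "arm_command", "body": {"plan": [0,0.034,0.005,0,0,0,0.068,0.01,0,0,0.03,0.068,0.01,0,0,0.055,0.068,0.01,0,0,0.055,0.068,0.01,0,0]}}

```text
t: 6.6
position: [0.5082, -0.3514, 0.1119]
eef_rot: [0.003, 1.581, 0.004]
force: [-0.0, 0.2, -2.1]
width: 0.0189
```

Request:
{"method": "arm_command", "body": {"plan": [0,0,0,0,0,0,0,0,0,0]}}

```text
t: 6.8
position: [0.5087, -0.3511, 0.113]
eef_rot: [0.003, 1.58, 0.004]
force: [0.4, -0.2, -0.9]
width: 0.0192
```

Request:
{"method": "arm_command", "body": {"plan": [0,-0.008,-0.002,0,0,0,-0.008,-0.002,0,0,0,-0.008,-0.002,0,0]}}

```text
t: 7.1
position: [0.5067, -0.36, 0.1137]
eef_rot: [0.003, 1.579, 0.003]
force: [0.4, 0.7, -1.2]
width: 0.019
```

```bash
python3 - <<'E'
from h import *
o=status.observe(); print(o["position"],o["eef_rot"]); s=vision.snapshot("wrist"); o=status.observe(); print(o["position"],o["joint_velocities"].round(3) if hasattr(o["joint_velocities"],"round") else o["joint_velocities"])
W=cloud(s); f=W[190:300,230:320].reshape(-1,3)
for a in np.arange(.075,.12,.006):
    g=f[(f[:,2]>=a)&(f[:,2]<a+.006)]
    if len(g)>10: print(round(a,3),len(g),"x",g[:,0].min().round(4),g[:,0].max().round(4),"y",g[:,1].max().round(4))
for b in blobs(s,W,(100,120,50),(130,255,255),zr=(.03,.06),box=(0,0,560,300)): print(*b[:3])
E
```

```text
[ 0.50670916 -0.3599563   0.11368209] [0.00283755 1.57932412 0.00292581]
[ 0.50676079 -0.35951836  0.11343022] [-0.005  0.002 -0.005  0.005 -0.    -0.001 -0.   ]
0.081 31 x 0.4933 0.5187 y -0.3458
0.087 124 x 0.492 0.519 y -0.3454
0.093 138 x 0.4925 0.5187 y -0.3455
0.099 142 x 0.4934 0.5183 y -0.3455
0.105 150 x 0.4936 0.5174 y -0.3453
0.111 605 x 0.4876 0.5242 y -0.3452
0.117 327 x 0.4876 0.5243 y -0.3485
1172 [310.9 207.4] [ 0.5306 -0.3518  0.0485]
915 [236.5 208.7] [ 0.4801 -0.3526  0.0485]
```

Request:
{"method": "arm_command", "body": {"plan": [0.015,0.001,0.001,0,0,0.03,0.001,0.001,0,0,0.045,0.001,0.001,0,0,0.056,0.001,0.001,0,0,0.056,0.001,0.001,0,0]}}

```text
t: 7.65
position: [0.5066, -0.358, 0.0558]
eef_rot: [0.004, 1.581, 0.004]
force: [0.1, -0.3, -1.2]
width: 0.0198
```

Request:
{"method": "arm_command", "body": {"plan": [0.001,0,0,0,0,0.001,0,0,0,0]}}

```text
t: 7.85
position: [0.5067, -0.3582, 0.055]
eef_rot: [0.004, 1.581, 0.004]
force: [-1.1, 0.6, 5.3]
width: 0.0187
```

It is seated: 5 N at floor height. Release and go up.

Request:
{"method": "arm_command", "body": {"plan": [0,0,0,0,60,0,0,0,0,60,0,0,0,0,60,0,0,0,0,60,0,0,0,0,60]}}

```text
t: 8.35
position: [0.5065, -0.3581, 0.0547]
eef_rot: [0.004, 1.582, 0.004]
force: [-0.6, 0.6, 0.6]
width: 0.0487
```

Request:
{"method": "arm_command", "body": {"plan": [-0.02,0,0,0,60,-0.05,0,0,0,60,-0.08,0,0,0,60,-0.11,0,0,0,60,-0.12,-0.03,0,0,60]}}

```text
t: 8.85
position: [0.5108, -0.3859, 0.1782]
eef_rot: [-0.0, 1.577, 0.008]
force: [1.2, -0.5, -0.0]
width: 0.0524
```

Request:
{"method": "arm_command", "body": {"plan": [0,-0.03,0,0,60,0,-0.05,0,0,60,0,-0.05,0,0,60]}}

```text
t: 9.15
position: [0.5096, -0.4391, 0.1776]
eef_rot: [0.001, 1.578, 0.004]
force: [-0.4, -0.9, 0.1]
width: 0.0517
```

```bash
python3 - <<'E'
from h import *
s=vision.snapshot("wrist"); save(s,"w5.png"); W=cloud(s); print(status.observe()["position"])
d=[b for b in blobs(s,W,(100,120,50),(130,255,255),zr=(.06,.1),box=(200,0,350,235))]
for b in d: t=b[3][b[3][:,2]>b[3][:,2].max()-.005]; print(b[0],b[1],(t.max(0)+t.min(0))/2,t.max(0)-t.min(0))
E
```

```text
[ 0.51024107 -0.4371716   0.17741698]
633 [270.1  96.4] [ 0.50569716 -0.35768047  0.09107994] [0.01790271 0.01915583 0.00422689]
```

View pics/w5.png

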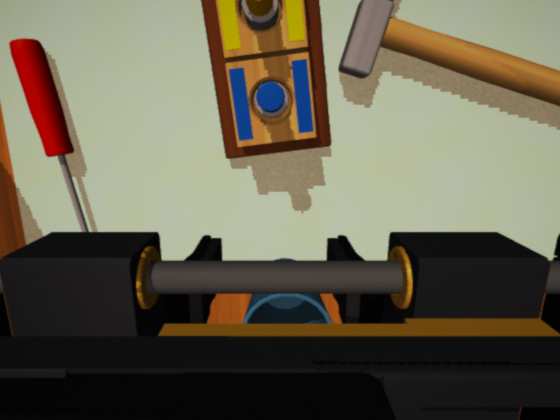

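The die is upright in the blue socket: top at z 91 mm as it must be, centre within 1 mm of the hole. Now back to the vice, turning the jaws along its x.

Request:
{"method": "arm_command", "body": {"plan": [-0.01,0.045,0,0,60,-0.02,0.09,0,0,60,-0.02,0.135,0,0,60,-0.02,0.18,0,0,60,-0.02,0.22,0,0,60]}}

```text
t: 9.7
position: [0.5094, -0.2135, 0.1985]
eef_rot: [-0.0, 1.577, 0.009]
force: [1.1, 0.2, 1.2]
width: 0.0524
```

Request:
{"method": "arm_command", "body": {"plan": [0,0.045,0.01,0,60,0,0.09,0.02,0,60,0,0.135,0.04,0,60,0,0.18,0.06,0,60,0,0.22,0.08,0,60]}}

```text
t: 10.2
position: [0.5879, 0.0109, 0.1994]
eef_rot: [-0.001, 1.577, 0.012]
force: [0.8, 0.3, 0.0]
width: 0.0521
```

Request:
{"method": "arm_command", "body": {"plan": [0,0.04,0.01,-0.14,60,0,0.08,0.02,-0.28,60,0,0.09,0.02,-0.42,60,0,0.09,0.02,-0.56,60,0,0.09,0.02,-0.663,60]}}

```text
t: 10.7
position: [0.6062, 0.1031, 0.1996]
eef_rot: [-0.526, 1.509, 0.539]
force: [0.5, 0.5, -0.2]
width: 0.0524
```

Request:
{"method": "arm_command", "body": {"plan": [0,0,0,0,60,0,0,0,0,60]}}

```text
t: 10.9
position: [0.6056, 0.1042, 0.1995]
eef_rot: [-0.524, 1.51, 0.539]
force: [-0.1, 0.5, 0.2]
width: 0.0524
```

```bash
python3 - <<'E'
from h import *
from scipy.spatial.transform import Rotation as Ro
s=vision.snapshot("wrist"); save(s,"w6.png"); np.savez("w6",**{k:np.array(v) for k,v in s.items()}); W=cloud(s); o=status.observe(); print(o["position"]); R=Ro.from_rotvec(o["eef_rot"]).as_matrix(); print(R.round(3))
b=max(blobs(s,W,(100,120,50),(130,255,255),zr=(.028,.04),amin=200),key=lambda b:b[0])[3]
r=cv2.minAreaRect(b[:,:2].astype(np.float32)*1000); print("housing",r)
z=W[...,2]; m=(z>.007)&(z<.04); m[240:]=0; p=W[m]; p=p[(abs(p[:,0]-.54)<.2)&(abs(p[:,1]-.18)<.16)]
print("vice",cv2.minAreaRect(p[:,:2].astype(np.float32)*1000))
ya=np.radians(37.9); x=np.array([np.cos(ya),np.sin(ya)]); y=np.array([-x[1],x[0]]); oo=np.array([.5341,.1746])
for c,lo,hi in [("red",(0,150,70),(8,255,255)),("yel",(16,130,90),(35,255,255))]:
    for k in blobs(s,W,lo,hi,zr=(.005,.06),amin=15):
        v=np.c_[(k[3][:,:2]-oo)@x,(k[3][:,:2]-oo)@y]*1e3; print(c,k[0],k[1],k[2],"mid",((v.max(0)+v.min(0))/2).round(1),"size",np.ptp(v,0).round(1))
q=W[(z>.072)&(z<.085)&(np.hypot(W[...,0]-.572,W[...,1]-.205)<.05)]; r=cv2.minAreaRect(q[:,:2].astype(np.float32)*1000); print("plate top",r,len(q),((np.array(r[0])/1e3-oo)@x,(np.array(r[0])/1e3-oo)@y))
E
```

```text
[0.60573693 0.1038402  0.19955012]
[[-0.008 -0.627  0.779]
 [ 0.007  0.779  0.627]
 [-1.     0.01  -0.002]]
housing ((622.7133178710938, 243.43075561523438), (43.82664489746094, 116.51676177978516), 37.83916473388672)
vice ((534.190673828125, 174.30075073242188), (270.8944091796875, 124.50959014892578), 38.082603454589844)
red 250 [231.5  21.9] [0.4781 0.1995 0.0153] mid [-29.1  54.5] size [15.7 13.1]
red 228 [255.  142.4] [0.5616 0.1276 0.0152] mid [ -7.2 -54.1] size [15.7 14.9]
yel 126 [315.7  35.3] [0.546  0.2362 0.0271] mid [48.1 42.7] size [ 7.1 20. ]
yel 108 [312.2 130.5] [0.5971 0.1712 0.0266] mid [ 48.4 -41.4] size [ 7.8 15.8]
plate top ((571.4559326171875, 203.32620239257812), (14.145362854003906, 40.016212463378906), 37.89204025268555) 972 (np.float64(0.047123052887187364), np.float64(-0.0002798074169080598))
```

View pics/w6.png

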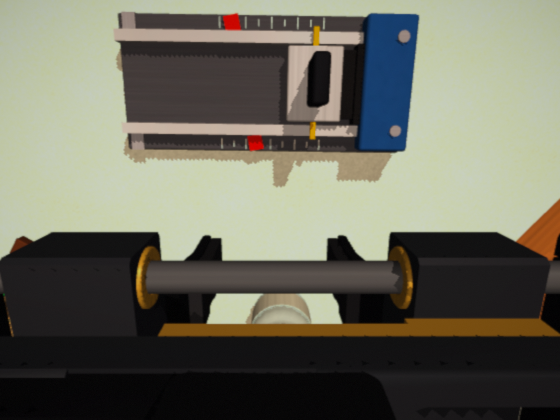

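The wrist view squared to the vice again shows the bands staggered by 22 mm, at x = -29 and -7. The pointers are square at about +47.5. I'll check whether the network counts both patches as red_band and whether either patch is turned.

```bash
python3 - <<'E'
from h import *
s=vision.snapshot("wrist"); W=cloud(s)
for r in vision.spot_in(s,"red_band"): print("wrist",r)
for b in blobs(s,W,(0,150,70),(8,255,255),zr=(.005,.06)): print(cv2.minAreaRect(b[3][:,:2].astype(np.float32)*1000))
for c in ["scene","side"]:
    s=vision.snapshot(c); save(s,c+"2.png"); print(c,vision.spot_in(s,"red_band"),vision.spot_in(s,"jaw_slide")[:1])
print(status.observe()["t"])
s=dict(np.load("w6.npz"))["frame"]; cv2.imwrite("pics/c6.png",cv2.resize(s[0:175,100:430,::-1],None,fx=2.4,fy=2.4,interpolation=0))
E
```

```text
wrist {'extent': [223.7, 11.6, 264.0, 149.5], 'p': 0.87}
wrist {'extent': [250.8, 296.1, 308.4, 322.5], 'p': 0.58}
((477.75750732421875, 199.57308959960938), (15.457207679748535, 13.761334419250488), 37.97769546508789)
((561.6310424804688, 127.56957244873047), (15.17715072631836, 14.817214965820312), 44.445159912109375)
scene [] [{'extent': [336.1, 221.8, 362.8, 248.4], 'p': 0.69}]
side [] [{'extent': [268.5, 169.5, 290.8, 189.1], 'p': 0.72}]
11.35
```

View pics/c6.png

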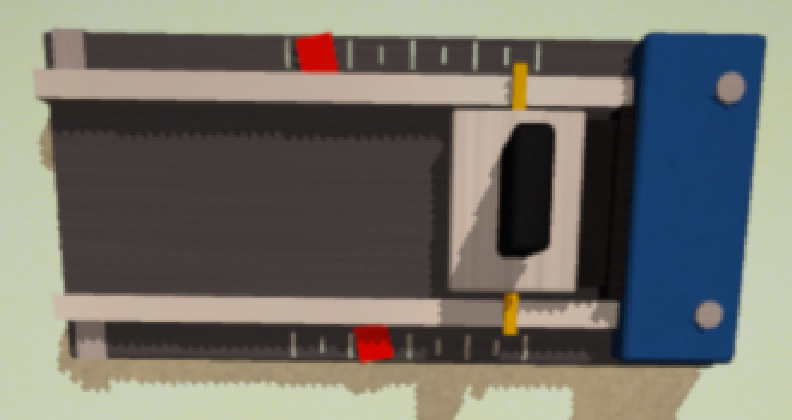

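The close-up explains it: both patches lean by the same ~11°, so the pair is one piece fitted slightly turned about its middle, and the network boxes both as red_band. The mark is the midpoint of the pair, (0.5198, 0.1636), which is 65.2 mm out from the handle plate with no sideways offset. Now I grip the handle.

Request:
{"method": "arm_command", "body": {"plan": [0,0.033,0.012,0,60,0,0.066,0.024,0,60,0.03,0.0985,0.036,0,60,0.06,0.0985,0.036,0,60,0.08,0.0985,0.036,0,60]}}

```text
t: 11.85
position: [0.5704, 0.2042, 0.1186]
eef_rot: [-0.527, 1.51, 0.541]
force: [0.5, 0.1, 0.1]
width: 0.0521
```

Request:
{"method": "arm_command", "body": {"plan": [0,0,0,0,60,0,0,0,0,60]}}

```text
t: 12.05
position: [0.5703, 0.2043, 0.1187]
eef_rot: [-0.527, 1.511, 0.541]
force: [0.1, -0.5, 0.6]
width: 0.0521
```

Request:
{"method": "arm_command", "body": {"plan": [0.025,-0.001,0,0,60,0.05,-0.001,0,0,60,0.073,-0.001,0,0,60,0.073,-0.001,0,0,60]}}

```text
t: 12.45
position: [0.5693, 0.2033, 0.0444]
eef_rot: [-0.527, 1.514, 0.541]
force: [-0.3, -0.5, -0.2]
width: 0.052
```

Request:
{"method": "arm_command", "body": {"plan": [0,0,0,0,0,0,0,0,0,0,0,0,0,0,0,0,0,0,0,0,0,0,0,0,0], "grip_force": 50}}

```text
t: 12.95
position: [0.5696, 0.2034, 0.045]
eef_rot: [-0.527, 1.513, 0.541]
force: [-0.3, -0.8, 0.5]
width: 0.0204
```

Request:
{"method": "arm_command", "body": {"plan": [0,0,0,0,0,0,0,0,0,0,0,0,0,0,0]}}

```text
t: 13.25
position: [0.57, 0.2038, 0.0451]
eef_rot: [-0.526, 1.512, 0.541]
force: [3.4, 1.9, -2.6]
width: 0.0137
```

Request:
{"method": "arm_command", "body": {"plan": [0,0,-0.012,0,0,0,0,-0.024,0,0,0,0.001,-0.036,0,0,0,0.001,-0.048,0,0,0,0.001,-0.06,0,0]}}

```text
t: 13.75
position: [0.5235, 0.1675, 0.0451]
eef_rot: [-0.525, 1.509, 0.541]
force: [8.9, 7.3, -12.3]
width: 0.0135
```

Request:
{"method": "arm_command", "body": {"plan": [0,0,-0.005,0,0,0,0,-0.005,0,0,0,0,-0.005,0,0]}}

```text
t: 14.05
position: [0.5206, 0.1651, 0.0451]
eef_rot: [-0.524, 1.507, 0.542]
force: [8.3, 6.3, -8.9]
width: 0.0134
```

```bash
cat > m.py <<'E'
from h import *
import sys
s=vision.snapshot("wrist"); save(s,sys.argv[1]); W=cloud(s); o=status.observe(); print(o["t"],o["position"],o["force"],o["width"])
ya=np.radians(37.9); x=np.array([np.cos(ya),np.sin(ya)]); y=np.array([-x[1],x[0]]); oo=np.array([.5341,.1746])
mid=np.array([.5198,.16355])
print("tcp rel band mid",((np.array(o["position"][:2])-mid)@x).round(4))
for n in ["wrist","scene","side"]:
    if n!="wrist": s=vision.snapshot(n); W=cloud(s); save(s,n+sys.argv[1])
    for c,lo,hi in [("red",(0,150,70),(8,255,255)),("yel",(16,130,90),(35,255,255))]:
        for k in blobs(s,W,lo,hi,zr=(.008,.04),amin=4,box=(0,0,560,420)):
            v=np.c_[(k[3][:,:2]-oo)@x,(k[3][:,:2]-oo)@y]*1e3
            if abs(v).max()<150: print(n,c,k[0],k[1],"mean",v.mean(0).round(1),"mid",((v.max(0)+v.min(0))/2).round(1))
E
python3 m.py p1.png
```

```text
14.1 [0.52066804 0.16516051 0.04513879] [ 7.66849356  5.81167158 -8.44919965] 0.01383981889765078
tcp rel band mid 0.0017
wrist red 722 [253.8 145.2] mean [-29.   53.5] mid [-29.1  53.8]
wrist red 10 [290.3 320.6] mean [ -5.9 -53.8] mid [ -5.7 -53.3]
wrist yel 325 [274.7 171.4] mean [-17.3  41. ] mid [-17.1  40.6]
wrist yel 6 [456.5 323.5] mean [ 90.1 -46. ] mid [ 90.1 -46. ]
scene red 19 [327.8 233.2] mean [ -7.8 -55.1] mid [ -8.6 -54.4]
scene yel 5 [328.8 227.8] mean [-17.3 -41.9] mid [-17.  -43.2]
side red 10 [285.3 196.4] mean [ -8.8 -56.1] mid [ -7. -57.]
side yel 4 [262.5 187.5] mean [-17.2  40.2] mid [-16.3  39.4]
side yel 5 [281.6 194.4] mean [-17.8 -45.4] mid [-18.  -45.3]
```

The pointers are at -17.2 and the pair's middle is at -18.1. I'll pull 1 mm more, hold, and check.

Request:
{"method": "arm_command", "body": {"plan": [0,0,-0.001,0,0,0,0,-0.001,0,0,0,0,-0.001,0,0,0,0,-0.001,0,0,0,0,-0.001,0,0]}}

```text
t: 14.7
position: [0.5211, 0.1655, 0.0451]
eef_rot: [-0.524, 1.504, 0.542]
force: [8.8, 5.9, -9.0]
width: 0.0138
```

```bash
python3 m.py p2.png; python3 - <<'E'
import cv2,numpy as np
a=cv2.resize(cv2.imread("pics/p2.png"),(560,420)); b=cv2.imread("pics/sidep2.png")[150:360,230:350]; cv2.imwrite("pics/c7.png",np.hstack([a,cv2.resize(b,(240,420),interpolation=2)]))
E
```

```text
14.75 [0.52110815 0.16549474 0.04513625] [ 9.03876575  6.55819149 -9.37329448] 0.01368307663802911
tcp rel band mid 0.0022
wrist red 725 [252.4 145.2] mean [-29.   53.6] mid [-29.2  53.8]
wrist red 10 [290.3 320.6] mean [ -5.1 -53.6] mid [ -5.  -53.3]
wrist yel 327 [274.7 171.4] mean [-16.6  41. ] mid [-16.3  40.6]
wrist yel 5 [456. 323.] mean [ 89.9 -45. ] mid [ 89.9 -45. ]
scene red 18 [327.9 233.1] mean [ -8.1 -54.6] mid [ -8.3 -54.4]
scene yel 6 [329.  227.8] mean [-17.5 -40.5] mid [-18.6 -40.5]
side red 9 [285.6 196.3] mean [ -8.4 -57. ] mid [ -9.5 -57.6]
side yel 4 [262.5 187.5] mean [-17.3  40.1] mid [-17.7  40. ]
side yel 5 [281.2 194. ] mean [-14.6 -41.7] mid [-15.2 -41.9]
```

View pics/c7.png

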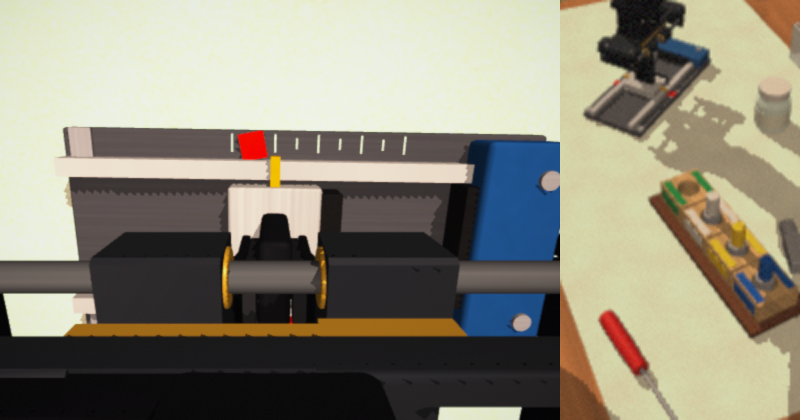

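The pointer is at -16.6 because each call restarts from the sagged pose. I'll command 3.5 mm to make that up.

Request:
{"method": "arm_command", "body": {"plan": [0,0,-0.0035,0,0,0,0,-0.0035,0,0,0,0,-0.0035,0,0,0,0,-0.0035,0,0,0,0,-0.0035,0,0]}}

```text
t: 15.35
position: [0.5195, 0.1642, 0.0451]
eef_rot: [-0.523, 1.501, 0.542]
force: [8.8, 6.0, -8.7]
width: 0.014
```

```bash
python3 m.py p3.png | grep -v red; python3 - <<'E'
from h import *
for i in range(6): vision.snapshot("wrist")
o=status.observe(); print(o["t"],o["position"],o["force"],np.abs(o["joint_velocities"]).max())
s=vision.snapshot("wrist"); W=cloud(s); mid=np.array([.5198,.16355]); x=np.array([.789,.614])
for k in blobs(s,W,(16,130,90),(35,255,255),zr=(.008,.04),amin=100): print("pointer rel mid",(k[2][:2]-mid)@x)
s=vision.snapshot("scene"); W=cloud(s)
for k in blobs(s,W,(100,120,50),(130,255,255),zr=(.06,.1),amin=5,box=(180,195,225,245)): print("die blue",k[0],k[2])
E
```

```text
15.4 [0.51943596 0.16421336 0.04513365] [ 9.27602484  4.95122595 -8.23258665] 0.013743267827206708
tcp rel band mid 0.0001
wrist yel 326 [274.7 171.5] mean [-18.7  40.9] mid [-18.3  40.6]
wrist yel 6 [456.5 323.5] mean [ 90.1 -47.3] mid [ 89.9 -47.2]
scene yel 6 [328.5 227.2] mean [-20.9 -39.8] mid [-21.8 -38.2]
side yel 4 [281.  194.5] mean [-19.3 -43.6] mid [-20.2 -44.2]
15.8 [0.51946132 0.16419202 0.04515526] [ 8.99046542  5.56673256 -9.14985647] 0.0018568732131146925
pointer rel mid -0.0006425000000000607
die blue 15 [ 0.5088 -0.3556  0.0907]
```

The slide is steady, with the pointer 0.6 mm from the pair's middle and the blue die still seated. Handing in.

```bash
python3 -c "
from rig import robot
print(robot.job_done())"
```

```text
the job is handed in; nothing more can be done
None
```

The job is handed in, after about 16 s of the 53 s. The blue die is back in its blue-labelled socket, and the arm is still holding the slide at the red bands.

- **Blue die:** It stands upright and let go. From above, its top was at 91 mm, as it must be when fully down, and its centre was within 1 mm of the hole's. A coarse last look from the scene camera still showed it at that height, within about 4 mm of the hole's centre.
- **Slide:** It is gripped by the handle at 50 N, against a spring pull of about 10 N. It was at rest in the last checks. The wrist camera put the pointer 0.6 mm from the middle of the bands. The coarser scene and side cameras read 1 to 3 mm further out, still inside the 6.5 mm limit.
- **Red bands disagreed with the description:** They are not in line across the bed. One is at x = -29 mm and the other at -7 mm in the vice's frame. Both patches looked turned by roughly the 11° that this offset implies, and the network boxed both as one red_band. I took the mark as the midpoint between them, as its origin is defined, about 65 mm out from shut. Neither pointer lines up exactly with its own band there.
- **Other things on the bench:** The pictures showed nothing else moved, but I did not measure each thing's position at the end.

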